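# Cap the filled oil bottle

### The job

The white oil bottle in the sliding cradle of the filling stand has just been filled and needs its snap cap. Slide the cradle out from under the tap until it is up against the stop at the other end, then take the steel cap from the counter and press it straight down over the rubber ring on the bottle's neck until it clicks and sits fully home. Keep pressing after the click and finish that way, still gripping the cap and pushing it firmly down, without letting go; leave the other things on the counter where they are.

Things in the scene. Friction and masses are not known exactly. Their poses are not given: they have to be found in the camera images.
- stand: Filling stand, fixed: wooden board 130 x 330 mm, two steel guide rods, an end block with a rubber stop at each end, and behind the tap end a tower with a steel drum (113 mm wide, centre at x +124, y -85 mm, top 340 mm above the counter). Origin: on the counter under the middle of the rods; x axis away from the robot to the tower side, y axis along the rods from tap end to free end, z up
- tap_tip (a point): Lower tip of the tap's spout, 236 mm above the counter, 17 mm above the bottle's rim when the cradle is at 0. The tap runs back from here to the drum; its lever reaches 302 mm above the counter
- cradle (a joint): Travel of the aluminium cradle along the rods (the stand's y axis) in m: 0 with the bottle under the tap, 0.17 against the stop at the free end. It takes about 2.5 N to slide and stays where it is left. The bottle is clamped in it and travels with it
- cradle_grip (a point): Grasp point of the cradle's handle, an upright black post 20 mm in diameter, free for 50 mm below its top; the post's top is 96 mm and this point 75 mm above the counter, on the post's axis, 88 mm in front of the bottle's axis. It moves with the cradle; axes parallel to the stand's
- bottle_rim (a point): Centre of the mouth of the white ceramic bottle, 219 mm above the counter; z up along the neck. The neck is 25 mm in diameter, tapered over the top 4 mm, straight for 45 mm, then widens to the 64 mm body. A black rubber ring, 34 mm outer diameter and 8 mm thick, sits round the neck with its middle 9 mm below the rim. Moves with the cradle
- cap_center (a point): Centre, half-way up, of the round steel snap cap: 42 mm in diameter, 40 mm high, about 60 g, standing open side down; z up. Its hollow is 16.5 mm deep, 36 mm wide, with a bead of 30 mm bore at the mouth. On the neck the bead meets the ring with this point 13 mm above the rim; about 8 to 10 N push it past; at the click (8 mm) the force drops and the cap pulls down; home is 3.5 mm, ceiling on rim
- mug: Mug, 78 x 114 x 93 mm, leave alone. Origin: centre of its underside
- spice_jar: Small spice jar with a dark lid, 41 mm in diameter, 105 mm high, leave alone. Origin: centre of its underside
- grinder: Waisted salt grinder, 70 mm in diameter, 138 mm high, leave alone. Origin: centre of its underside
- small_bottle: Small closed bottle, 46 mm in diameter, 153 mm high, leave alone. Origin: centre of its underside
- pepper_mill: Dark wooden pepper mill, 58 mm in diameter, 170 mm high, leave alone. Origin: centre of its underside
- jar: Short clear jar with a wide lid, 69 mm in diameter, 84 mm high, leave alone. Origin: centre of its underside
- lemon: Lemon, 78 x 55 x 56 mm, leave alone. Origin: centre of its underside
Things that resemble listed ones, but are neither listed nor needed, are in the scene too. What is meant by the part that bears cap_center is not green, and is the smaller of those in its own colour.

How it is judged:
By the outcome, as a careful person would: the job done as asked, in the order asked, and still so for the second after the job is handed in, while the arm keeps its last pose, push and grip.
It also fails if it takes over 58 s, if anything falls off the work surface, if the arm or the gripper's body presses on something with over 40 N, if the wrist force passes 120 N, or if a joint passes its speed limit or range.

### The arm

A 6-joint arm with a two-finger parallel gripper is mounted at the origin on a cart in front of the work surface, level with it; the furniture and walls round the work are solid. World frame = base frame: x ahead of the robot, y to its left, z up, the work surface at z = 0. Lengths are in m, angles in rad, forces in N, time in s.
With the tool pointing down it reaches from about 0.35 to 0.85 m from the base axis. Payload 8.1 kg.
Tool frame: the origin (TCP) lies at the centre of the arm's flange, where the gripper is bolted on; the fingertips stand 186 mm ahead of it and the grasp point (between the pads) lies 167 mm ahead of it; z points along the fingers, y is the line along which they close (so a half turn about z gives the same grasp; the last joint's range is limited). The gripper opens to 93 mm and grips with 3 to 60 N. Pads are 15 mm wide; open, the fingers measure 128 mm over their backs; the gripper's body (75 mm by 188 mm) begins 65 mm behind the grasp point.
Start: joints at [1.075, 0.13, 1.488, -0, 1.523, -0.085], TCP at [0.24, 0.55, 0.405] pointing down, gripper open.
Joint ranges: [-2.96, 2.96], [-0.89, 2.26], [0.02, 2.5], [-1.34, 4.48], [0, 2.73], [-2.66, 2.66]. Speed limits (rad/s): [2.39, 2.39, 2.79, 3.14, 3.14, 3.14].

### API

Orientations are given as a rotation vector (axis times angle).
In Python, from plant import read_state, read_camera, camera_params, robot gives the robot as it stands.
- The arm moves only by the tool carry_out, never from a script. Its argument "targets" is a list of rows, each an object of numbers: "hand": the opening in per cent of the stroke, from 0 (shut) to 100 (fully open); "x", "y", "z": the shift along the tool's x, y, z in m; "ax", "ay", "az": the turn, a rotation vector about the tool's x, y, z in rad. In form: [{"hand": .., "x": .., "y": .., "z": .., "ax": .., "ay": .., "az": ..}, ...]. A call has 1 to 8 rows; each row is the pose to reach, as a shift and turn from the pose commanded when the call began, along the tool's axes at that moment; what a row does not reach only later rows make up. A row lasts 1/8 s, in which the tool goes at most 62.5 mm and 10.7 degrees, less where a joint would pass 70% of its speed; a pose out of reach is approached as far as the arm can. A call with a gripper value outside its range is refused whole. The fingers move at their own pace and stop on an object; "newtons" is the grip in N (left out, the last holds). Time passes only in rows, so rows that repeat a pose let the fingers close. It gives the time, the measured TCP pose, the force, the opening and the grip force at its end, in the units of the state.
- read_state(): the state, without advancing time (a new reading comes with each control period).
- read_camera(name): name is "scene" or "top" or "wrist"; returns (picture, depth): 480x640x3 uint8, blue, green, red; 480x640 float32, m along the optical axis (not along the pixel's ray), 0 where there is no reading.
- camera_params(name): a dict with "fx", "fy", "cx", "cy" (pixels), "position" and "rotation" of the camera in the world. Camera axes: x right, y up, looking along -z (the intrinsics and any distortion apply to the point x, -y, -z); pixel columns grow to the right and rows downward; lengths in m; the calibration is good to about 2 mm. A picture is of the moment at which its call begins: read the wrist's pose just before it. camera_params takes no time and is no camera call; for the wrist camera it gives the pose at the moment of the call.
- robot.close_job(): hands the job in; it is judged then, once.
The state is a dict: "t": time; "q": joint angles; "dq": joint speeds; "joint_torque": joint torques, N m; "tool_pos": TCP position; "orientation": TCP orientation; "force": force on the tool from outside, world axes, zero at the start; "wrist_torque": the same for the moment, N m; "opening": finger opening in m; "gripper_force": force on a finger pad.
Only numpy, scipy, OpenCV 4.12 (cv2) and the standard library are available. Lean on these libraries where they do the work, as an engineer would, in place of code of your own. Each camera call takes 0.05 s, during which the arm holds its last target. There are 200 camera calls.

## Working session

There is one attempt and no reset: what is moved stays moved. The work goes in short steps, Python scripts to look and compute and a tool call to move; the robot and the scene stay as the last step left them, time stands still between calls to the robot, and variables do not carry over. Pictures are saved under pics/ and viewed, at most 10 in all, crops included, and the job is handed in when it is done.

Besides the shell and the picture viewer there is one more tool, called as name([rows], argument=value, ...), one row to a line, values as JSON. carry_out: Moves the arm, as the interface text tells. Its arguments: {"type":"object","properties":{"targets":{"type":"array","items":{"type":"object","properties":{"hand":{"type":"number"},"x":{"type":"number"},"y":{"type":"number"},"z":{"type":"number"},"ax":{"type":"number"},"ay":{"type":"number"},"az":{"type":"number"}}}},"newtons":{"type":"number"}},"required":["targets"]}

```bash
mkdir -p pics; cat > h.py <<'E'
import numpy as np, cv2
from plant import read_state, read_camera, camera_params, robot
from scipy.spatial.transform import Rotation as R
def snap(n,f):
    p=camera_params(n); im,d=read_camera(n); cv2.imwrite(f'pics/{f}.png',im); np.savez(f'pics/{f}.npz',im=im,d=d,**{k:np.array(v) for k,v in p.items()}); return im,d,p
def load(f): return np.load(f'pics/{f}.npz',allow_pickle=True)
def rot(p):
    r=np.array(p['rotation'],float); return r if r.shape==(3,3) else R.from_rotvec(r).as_matrix()
def cloud(z):
    d=z['d']; v,u=np.mgrid[0:480,0:640]
    c=np.stack([(u-z['cx'])/z['fx']*d,-(v-z['cy'])/z['fy']*d,-d],-1)
    return c@rot(z).T+z['position']
def pix(z,P):
    c=(np.array(P)-z['position'])@rot(z); return z['cx']+z['fx']*c[0]/-c[2], z['cy']-z['fy']*c[1]/-c[2]
E
python3 - <<'E'
from h import *
for n in('scene','top'):
    im,d,p=snap(n,n+'0'); print(p)
print(read_state())
E
```

```text
{'fx': 546.023473483254, 'fy': 546.023473483254, 'cx': 321.6261314908394, 'cy': 232.82741151218923, 'position': array([0.08066967, 1.01547396, 1.26033009]), 'rotation': array([ 0.23887626, -1.08365835, -2.48320261])}
{'fx': 480.0978532527874, 'fy': 480.0978532527874, 'cx': 314.19068430389683, 'cy': 244.87708240151716, 'position': array([ 0.40063747, -0.06199977,  1.51977023]), 'rotation': array([ 0.13002948, -0.09146239, -1.5630666 ])}
{'t': 0.1, 'q': array([ 1.07460681e+00,  1.31083219e-01,  1.48915239e+00,  1.53309960e-05,
        1.52299704e+00, -8.53957671e-02]), 'dq': array([-0.00037836, -0.00077951, -0.00150833, -0.00130376, -0.00031495,
        0.0002086 ]), 'joint_torque': array([ 7.60066232e-04, -5.61347222e+01, -4.93092334e+01,  7.69500481e-02,
        2.93407543e-02, -1.50141710e-05]), 'tool_pos': array([0.23948106, 0.54991677, 0.40380342]), 'orientation': array([-6.40647806e-01, -3.07508088e+00,  2.46067649e-03]), 'force': array([-0.0651593 , -0.439363  , -0.35998119]), 'wrist_torque': array([ 0.00076534, -0.02177465, -0.02044023]), 'gripper_force': 0.0, 'opening': 0.09316759439485654}
```

View pics/scene0.png

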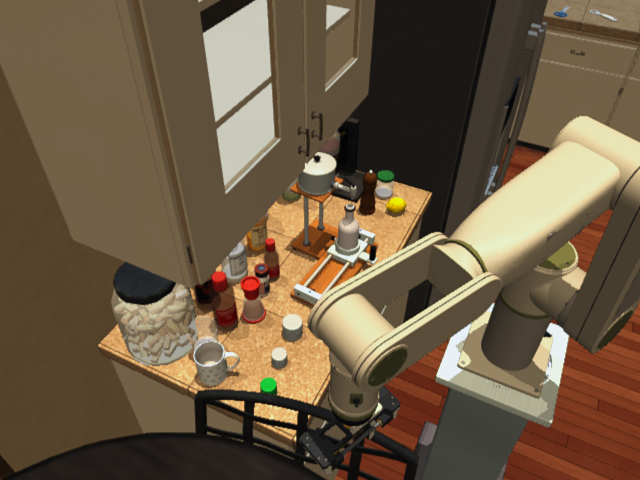

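View pics/top0.png

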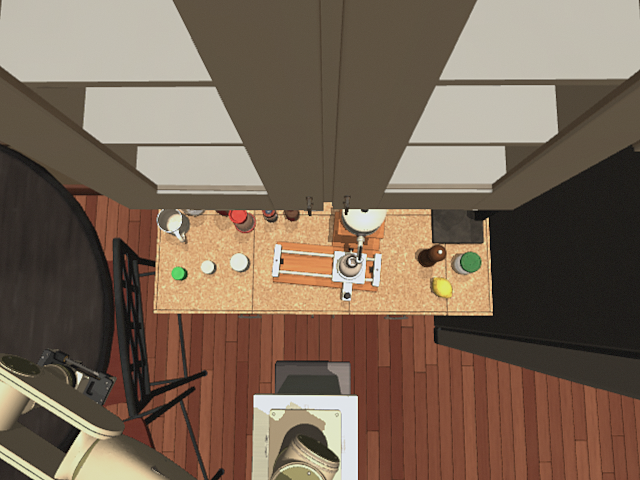

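Candidates for the cap, in the top view: the small grey cap (207,267), the large grey cap (239,262) and the green cap (179,273). By the description it is the smaller grey one at (207,267). The bottle is at (350,262), the handle post at (347,293), and the free end of the stand is on the left, at x about 277.

```bash
python3 - <<'E'
from h import *
z=load('top0'); P=cloud(z)
im=z['im']; cv2.imwrite('pics/crop.png',np.vstack([cv2.resize(im[240:300,160:360],(800,240),interpolation=cv2.INTER_CUBIC),cv2.resize(load('scene0')['im'][300:400,220:420],(700,350)).copy() if 0 else cv2.copyMakeBorder(cv2.resize(load('scene0')['im'][300:400,220:420],(700,350),interpolation=cv2.INTER_CUBIC),0,0,0,100,cv2.BORDER_CONSTANT)]))
for n,(u,v) in dict(cap=(207,267),big=(239,262),green=(179,273),handle=(347,294),bottle=(352,260),endL=(277,262),endR=(377,270)).items():
    print(n,P[v,u].round(4),end=' ')
    h=P[v,u,2]
    win=P[v-14:v+15,u-14:u+15].reshape(-1,3); w=win[abs(win[:,2]-h)<.006]
    print('ctr',((w.max(0)+w.min(0))/2).round(4),'ext',np.ptp(w,axis=0).round(4),len(w))
# scene view
s=load('scene0');Q=cloud(s)
for nm,h,lo,hi in(('cap',.04,(.3,.1),(.7,.5)),):
    pass
for u,v in((279,353),(292,320),(349,207),(373,246),(374,252)): print(u,v,Q[v,u].round(4))
E
```

```text
cap [0.5405 0.3087 0.0378] ctr [0.5419 0.3071 0.0379] ext [0.0408 0.042  0.0116] 126
big [0.5546 0.2058 0.0557] ctr [0.5565 0.2081 0.0555] ext [0.0534 0.0539 0.0112] 228
green [0.5213 0.3953 0.0391] ctr [0.5228 0.3982 0.0391] ext [0.0412 0.0411 0.0119] 140
handle [ 0.457  -0.1242  0.0925] ctr [ 0.4541 -0.1256  0.0938] ext [0.0177 0.015  0.007 ] 29
bottle [ 0.5477 -0.1342  0.1872] ctr [ 0.5449 -0.1341  0.1878] ext [0.0114 0.0112 0.0096] 18
endL [0.5555 0.089  0.0521] ctr [0.5559 0.0772 0.0521] ext [0.0871 0.0549 0.0119] 182
endR [ 0.5318 -0.2173  0.0555] ctr [ 0.5321 -0.2025  0.0554] ext [0.0863 0.0561 0.0117] 219
279 353 [0.5408 0.3067 0.0435]
292 320 [0.5554 0.2067 0.0605]
349 207 [ 0.5394 -0.1244  0.2231]
373 246 [ 0.4522 -0.1201  0.105 ]
374 252 [ 0.4457 -0.1159  0.086 ]
```

View pics/crop.png

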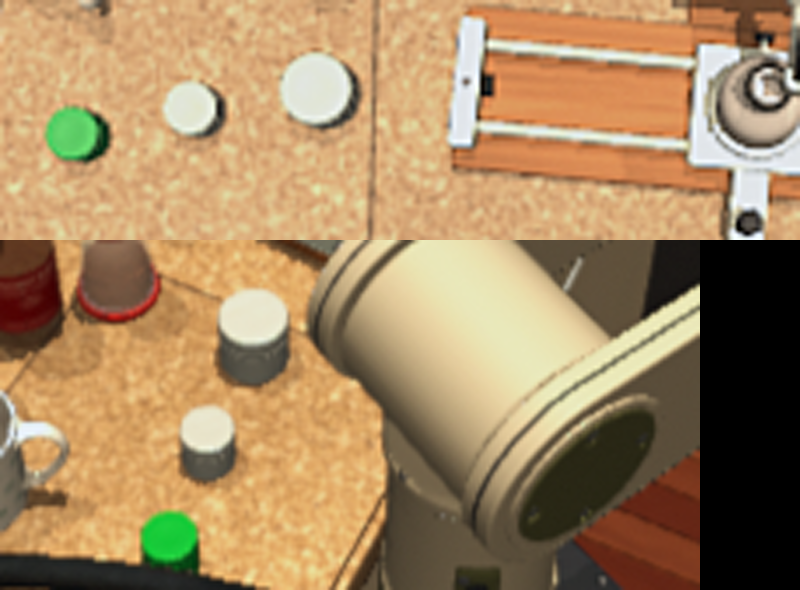

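The crop confirms the choice. The small grey cap has a 42 mm top at about (0.541, 0.307); the large grey one measures 54 mm and the other is green. Next I plan the approach to the handle and check how high the chair stands in the way.

```bash
cat >> h.py <<'E'
TH=0.08  # stand: y axis = (sin TH, cos TH)
def Rdes(yaw, tilt=0., flip=False):
    # tool down, tool y horizontal at angle yaw from world y (ccw); tilt>0: wrist leans back to the robot
    y=np.array([-np.sin(yaw),np.cos(yaw),0]); f=np.array([np.cos(yaw),np.sin(yaw),0])
    zt=np.array([0,0,-1])*np.cos(tilt)+f*np.sin(tilt)
    if flip:y=-y
    return np.stack([np.cross(y,zt),y,zt],1)
def plan(grasp,Rt,s=None):
    s=s or read_state(); R0=R.from_rotvec(s['orientation']).as_matrix()
    tcp=np.array(grasp)-.167*Rt[:,2]; d=R0.T@(tcp-s['tool_pos']); a=R.from_matrix(R0.T@Rt).as_rotvec()
    print('shift',d.round(4),'turn',a.round(4),'tcp',tcp.round(3)); return d,a
E
python3 - <<'E'
from h import *
s=read_state();print(R.from_rotvec(s['orientation']).as_matrix().round(3))
for fl in(0,1): plan([.445,-.12,.25],Rdes(-TH,.35,fl))
for f in('top0','scene0'):
    P=cloud(load(f)).reshape(-1,3)
    m=(P[:,0]>.05)&(P[:,0]<.5)&(P[:,1]>.25)&(P[:,1]<.62); Q=P[m]
    for lo,hi in((.05,.2),(.2,.35),(.35,.5)):
        q=Q[(Q[:,0]>lo)&(Q[:,0]<hi)&(Q[:,2]<.3)]; print(f,lo,np.percentile(q[:,2],[50,90,99,100]).round(3) if len(q) else 0)
P=cloud(load('scene0')); # tap region heights
m=(P[...,2]>.2)&(P[...,2]<.36)&(P[...,0]>.4)&(P[...,0]<.7)&(P[...,1]>-.25)&(P[...,1]<0)
print('high pts x min', np.percentile(P[m],[0,1,5],axis=0).round(3))
E
```

```text
[[-0.917  0.399 -0.001]
 [ 0.399  0.917 -0.001]
 [ 0.    -0.002 -1.   ]]
shift [-0.4018 -0.5507 -0.0022] turn [-0.0595 -0.3472 -0.3271] tcp [ 0.388 -0.115  0.407]
shift [-0.4018 -0.5507 -0.0022] turn [-0.4907  0.084   2.7718] tcp [ 0.388 -0.115  0.407]
top0 0.05 [-0.911  0.078  0.183  0.194]
top0 0.2 [-0.647  0.194  0.226  0.3  ]
top0 0.35 [0.002 0.133 0.216 0.221]
scene0 0.05 [0.159 0.185 0.191 0.196]
scene0 0.2 [0.126 0.216 0.279 0.293]
scene0 0.35 [0.05  0.201 0.217 0.222]
high pts x min [[ 0.525 -0.221  0.2  ]
 [ 0.532 -0.208  0.206]
 [ 0.538 -0.192  0.22 ]]
```

carry_out([
  {"z":-0.06},
  {"z":-0.1},
  {"x":-0.03,"y":-0.04,"z":-0.1},
  {"x":-0.07,"y":-0.09,"z":-0.1},
  {"x":-0.105,"y":-0.14,"z":-0.1},
  {"x":-0.14,"y":-0.19,"z":-0.1},
  {"x":-0.175,"y":-0.24,"z":-0.1},
  {"x":-0.2,"y":-0.28,"z":-0.1},
])

```text
schema error: expected keys hand, x, y, z, ax, ay, az
```

```bash
python3 - <<'E'
from h import *
print(read_state()['tool_pos'],read_state()['q'])
plan([.430,-.12,.20],Rdes(-TH,.35))
E
```

```text
[0.23948106 0.54991677 0.40380342] [ 1.07460681e+00  1.31083219e-01  1.48915239e+00  1.53309960e-05
  1.52299704e+00 -8.53957671e-02]
shift [-0.388  -0.5566  0.0478] turn [-0.0595 -0.3472 -0.3271] tcp [ 0.373 -0.115  0.357]
```

carry_out([
  {"hand":100,"x":0,"y":0,"z":-0.06,"ax":0,"ay":0,"az":0},
  {"hand":100,"x":0,"y":0,"z":-0.1,"ax":0,"ay":0,"az":0},
  {"hand":100,"x":-0.2,"y":-0.28,"z":-0.1,"ax":0,"ay":0,"az":0},
  {"hand":100,"x":-0.2,"y":-0.28,"z":-0.1,"ax":0,"ay":0,"az":0},
  {"hand":100,"x":-0.2,"y":-0.28,"z":-0.1,"ax":0,"ay":0,"az":0},
  {"hand":100,"x":-0.2,"y":-0.28,"z":-0.1,"ax":0,"ay":0,"az":0},
  {"hand":100,"x":-0.2,"y":-0.28,"z":-0.1,"ax":0,"ay":0,"az":0},
  {"hand":100,"x":-0.2,"y":-0.28,"z":-0.1,"ax":0,"ay":0,"az":0},
])

```text
t: 1.1
tool_pos: [0.3112, 0.2112, 0.5046]
orientation: [0.644, 3.074, -0.0]
force: [-0.1, 0.7, -0.2]
opening: 0.093
gripper_force: 0.0
```

```bash
python3 - <<'E'
from h import *
print(read_state()['tool_pos'],read_state()['q'])
plan([.430,-.12,.18],Rdes(-TH,.35))
E
```

```text
[0.31115226 0.21116803 0.50459564] [ 4.59929238e-01 -5.13954838e-01  1.87236364e+00 -4.88892446e-04
  1.78286347e+00 -6.98222488e-01]
shift [-0.1875 -0.2744  0.1678] turn [-0.0584 -0.3462 -0.3293] tcp [ 0.373 -0.115  0.337]
```

carry_out([
  {"hand":100,"x":-0.19,"y":-0.275,"z":0.13,"ax":-0.058,"ay":-0.346,"az":-0.33},
  {"hand":100,"x":-0.19,"y":-0.275,"z":0.13,"ax":-0.058,"ay":-0.346,"az":-0.33},
  {"hand":100,"x":-0.19,"y":-0.275,"z":0.13,"ax":-0.058,"ay":-0.346,"az":-0.33},
  {"hand":100,"x":-0.19,"y":-0.275,"z":0.13,"ax":-0.058,"ay":-0.346,"az":-0.33},
  {"hand":100,"x":-0.19,"y":-0.275,"z":0.13,"ax":-0.058,"ay":-0.346,"az":-0.33},
  {"hand":100,"x":-0.19,"y":-0.275,"z":0.13,"ax":-0.058,"ay":-0.346,"az":-0.33},
  {"hand":100,"x":-0.19,"y":-0.275,"z":0.13,"ax":-0.058,"ay":-0.346,"az":-0.33},
  {"hand":100,"x":-0.19,"y":-0.275,"z":0.13,"ax":-0.058,"ay":-0.346,"az":-0.33},
])

```text
t: 2.1
tool_pos: [0.3754, -0.1144, 0.3746]
orientation: [0.11, 2.791, -0.019]
force: [0.3, -1.1, -1.1]
opening: 0.0927
gripper_force: 0.0
```

```bash
python3 - <<'E'
from h import *
im,d,p=snap('wrist','w1'); z=load('w1')
for q in([.453,-.123,.096],[.541,-.13,.219]): print(pix(z,q))
plan([.453,-.123,.075],Rdes(-TH,.35)); print(read_state()['q'])
E
```

```text
(np.float64(312.2012063302061), np.float64(209.24136738245502))
(np.float64(311.3141440592721), np.float64(448.02094902232216))
shift [ 0.0296 -0.003   0.1416] turn [ 0.0011 -0.0006  0.003 ] tcp [ 0.396 -0.118  0.232]
[-0.49377081 -0.67141931  2.22533632  0.14572142  1.26916143 -2.00869292]
```

View pics/w1.png

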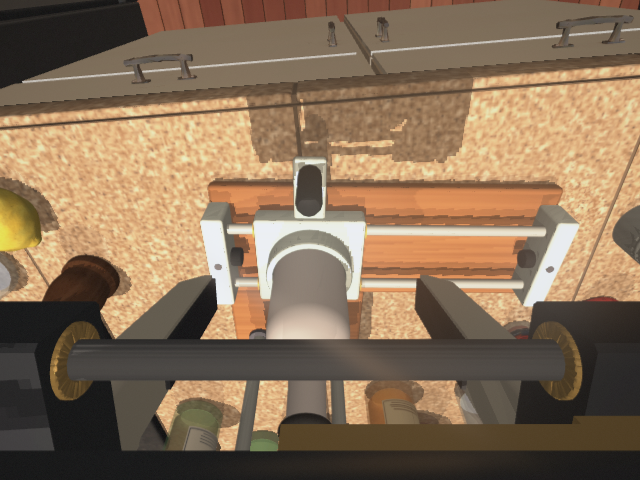

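The wrist view shows the post's top at (309,208). I predicted (312,209), so the estimate is good. The fingers will straddle the post and clear the bottle, so I go down and grip.

carry_out([
  {"hand":100,"x":0.03,"y":-0.003,"z":0.0,"ax":0,"ay":0,"az":0},
  {"hand":100,"x":0.03,"y":-0.003,"z":0.05,"ax":0,"ay":0,"az":0},
  {"hand":100,"x":0.03,"y":-0.003,"z":0.1,"ax":0,"ay":0,"az":0},
  {"hand":100,"x":0.03,"y":-0.003,"z":0.142,"ax":0,"ay":0,"az":0},
  {"hand":0,"x":0.03,"y":-0.003,"z":0.142,"ax":0,"ay":0,"az":0},
  {"hand":0,"x":0.03,"y":-0.003,"z":0.142,"ax":0,"ay":0,"az":0},
  {"hand":0,"x":0.03,"y":-0.003,"z":0.142,"ax":0,"ay":0,"az":0},
  {"hand":0,"x":0.03,"y":-0.003,"z":0.142,"ax":0,"ay":0,"az":0},
], newtons=20)

```text
t: 3.15
tool_pos: [0.3962, -0.1194, 0.233]
orientation: [0.107, 2.787, -0.021]
force: [-0.0, 0.0, 0.2]
opening: 0.0577
gripper_force: 0.0
```

```bash
python3 - <<'E'
from h import *
s=read_state();print(s['force'],s['opening'],s['gripper_force'])
R0=R.from_rotvec(s['orientation']).as_matrix(); print('grasp',s['tool_pos']+.167*R0[:,2])
print(R0.T@(np.array([np.sin(TH),np.cos(TH),0])*.17)); print(R0.T@[0,0,.1])
E
```

```text
[-0.02214254  0.00936328  0.23071725] 0.0577376453432769 0.0
grasp [ 0.45363512 -0.12406438  0.0762409 ]
[-5.12878271e-04  1.69999194e-01 -1.05253674e-04]
[-0.03453256 -0.00016229 -0.09384815]
```

carry_out([
  {"hand":0,"x":0,"y":0,"z":0,"ax":0,"ay":0,"az":0},
  {"hand":0,"x":0,"y":0,"z":0,"ax":0,"ay":0,"az":0},
  {"hand":0,"x":0,"y":0,"z":0,"ax":0,"ay":0,"az":0},
  {"hand":0,"x":0,"y":0,"z":0,"ax":0,"ay":0,"az":0},
  {"hand":0,"x":0,"y":0,"z":0,"ax":0,"ay":0,"az":0},
  {"hand":0,"x":0,"y":0.015,"z":0,"ax":0,"ay":0,"az":0},
  {"hand":0,"x":0,"y":0.03,"z":0,"ax":0,"ay":0,"az":0},
  {"hand":0,"x":0,"y":0.045,"z":0,"ax":0,"ay":0,"az":0},
])

```text
t: 4.15
tool_pos: [0.3993, -0.0741, 0.231]
orientation: [0.109, 2.789, -0.02]
force: [9.9, -4.8, -9.9]
opening: 0.0196
gripper_force: 20.0
```

carry_out([
  {"hand":0,"x":-0.001,"y":0.015,"z":0.001,"ax":0,"ay":0,"az":0},
  {"hand":0,"x":-0.001,"y":0.035,"z":0.002,"ax":0,"ay":0,"az":0},
  {"hand":0,"x":-0.001,"y":0.055,"z":0.002,"ax":0,"ay":0,"az":0},
])

```text
t: 4.53
tool_pos: [0.4052, -0.0193, 0.2307]
orientation: [0.108, 2.79, -0.021]
force: [-8.1, -2.8, 10.0]
opening: 0.0197
gripper_force: 20.0
```

carry_out([
  {"hand":0,"x":0.0005,"y":0.02,"z":-0.001,"ax":0,"ay":0,"az":0},
  {"hand":0,"x":0.0005,"y":0.04,"z":-0.001,"ax":0,"ay":0,"az":0},
  {"hand":0,"x":0.0005,"y":0.055,"z":-0.001,"ax":0,"ay":0,"az":0},
  {"hand":0,"x":0.0005,"y":0.063,"z":-0.001,"ax":0,"ay":0,"az":0},
])

```text
t: 5.03
tool_pos: [0.4098, 0.0408, 0.2305]
orientation: [0.105, 2.788, -0.033]
force: [7.9, -41.7, -7.2]
opening: 0.0307
gripper_force: 20.0
```

carry_out([
  {"hand":0,"x":0,"y":-0.004,"z":0,"ax":0,"ay":0,"az":0},
  {"hand":0,"x":0,"y":-0.006,"z":0,"ax":0,"ay":0,"az":0},
])

```text
t: 5.28
tool_pos: [0.4093, 0.0346, 0.2306]
orientation: [0.109, 2.788, -0.029]
force: [9.6, -20.0, -7.2]
opening: 0.0194
gripper_force: 20.0
```

```bash
python3 - <<'E'
from h import *
s=read_state();print(s['tool_pos'],s['force'],s['opening'])
im,d,p=snap('top','top1'); z=load('top1')
a=cv2.resize(im[235:300,265:385],(800,433),interpolation=cv2.INTER_CUBIC)
cv2.imwrite('pics/top1c.png',a)
E
```

```text
[0.40931883 0.03456221 0.23059518] [  9.64443905 -19.99091862  -7.24784536] 0.019372027065148498
```

View pics/top1c.png

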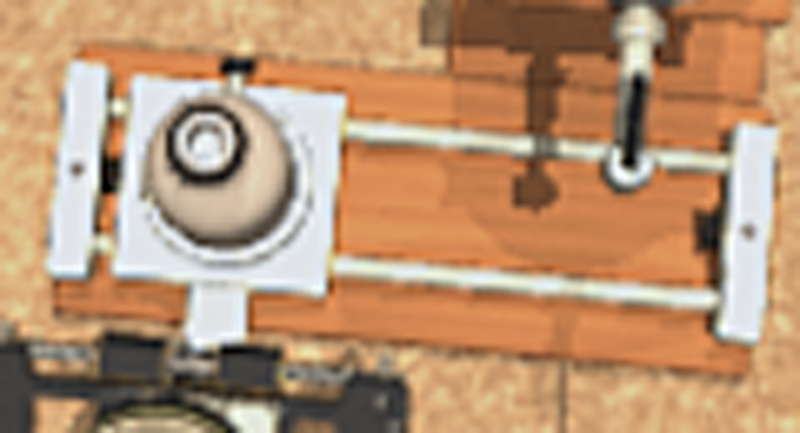

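The cradle is up against the rubber stop: the black pad touches it, at (110,175) in the crop. The rim centre is at crop (205,142) and the tap tip at (628,165), about 171 mm apart. I release the post and back out.

carry_out([
  {"hand":65,"x":0,"y":0,"z":0,"ax":0,"ay":0,"az":0},
  {"hand":65,"x":0,"y":0,"z":0,"ax":0,"ay":0,"az":0},
  {"hand":65,"x":0,"y":0,"z":0,"ax":0,"ay":0,"az":0},
  {"hand":65,"x":0,"y":0,"z":0,"ax":0,"ay":0,"az":0},
  {"hand":65,"x":0,"y":0,"z":-0.06,"ax":0,"ay":0,"az":0},
  {"hand":65,"x":0,"y":0,"z":-0.12,"ax":0,"ay":0,"az":0},
  {"hand":65,"x":0,"y":0,"z":-0.16,"ax":0,"ay":0,"az":0},
  {"hand":65,"x":0,"y":0,"z":-0.16,"ax":0,"ay":0,"az":0},
])

```text
t: 6.32
tool_pos: [0.3543, 0.0419, 0.3847]
orientation: [0.107, 2.783, -0.019]
force: [-0.4, -0.8, -0.3]
opening: 0.0607
gripper_force: 0.0
```

```bash
python3 - <<'E'
from h import *
s=read_state();print(s['force'],s['opening'],s['q'].round(2))
im,d,p=snap('top','top2'); z=load('top2'); P=cloud(z)
def at(u,v,h):
    d=rot(z)@[(u-z['cx'])/z['fx'],-(v-z['cy'])/z['fy'],-1]; return z['position']+d*(h-z['position'][2])/d[2]
print('rim',at(295.75,256.3,.219),'tap',at(359.2,259.75,.236), 'diff top1/top2',np.abs(im[240:268,270:320].astype(int)-load('top1')['im'][240:268,270:320]).mean())
P0=cloud(load('top0')).reshape(-1,3)
m=(P0[:,0]>.58)&(P0[:,0]<.68)&(P0[:,1]>.25)&(P0[:,1]<.40)&(P0[:,2]>.03)&(P0[:,2]<.3); print(P0[m][::12].round(3))
c=P0[(P0[:,2]>.42)&(P0[:,0]>.45)&(abs(P0[:,1])<.35)];print('cab',c.min(0))
plan([.535,.307,.2],Rdes(-np.pi/2,0))
E
```

```text
[-0.37280828 -0.76521097 -0.3300155 ] 0.060697132302824086 [-0.01 -0.82  2.29 -0.02  1.31 -1.51]
rim [0.55372899 0.02079449 0.219     ] tap [ 0.54303419 -0.15088729  0.236     ] diff top1/top2 1.506190476190476
[[0.679 0.381 0.09 ]
 [0.672 0.378 0.079]
 [0.664 0.384 0.087]
 [0.665 0.381 0.068]
 [0.666 0.383 0.04 ]
 [0.665 0.382 0.031]
 [0.647 0.4   0.094]
 [0.646 0.4   0.083]
 [0.643 0.39  0.084]
 [0.649 0.397 0.031]
 [0.642 0.391 0.032]
 [0.623 0.387 0.09 ]
 [0.624 0.379 0.067]]
cab [ 0.61884377 -0.3499966   0.42001282]
shift [-0.1448  0.2782  0.0696] turn [0.2637 0.2846 1.4771] tcp [0.535 0.307 0.367]
```

```bash
python3 - <<'E'
from h import *
for f in('top0','scene0','top2'):
    P0=cloud(load(f)).reshape(-1,3)
    for a,b in((-.1,.0),(0,.1),(.25,.35)):
        c=P0[(P0[:,2]>.36)&(P0[:,0]>.57)&(P0[:,0]<.9)&(P0[:,1]>a)&(P0[:,1]<b)]
        if len(c): 
            print(f,a,'xmin',c[c[:,0].argsort()[[0,5,len(c)//10]]].round(3).tolist(),'zmin',c[c[:,2].argsort()[[0,5]]].round(3).tolist())
E
```

```text
top0 -0.1 xmin [[0.619, -0.022, 0.483], [0.62, -0.025, 0.455], [0.648, -0.021, 1.114]] zmin [[0.675, -0.064, 0.361], [0.65, -0.027, 0.368]]
top0 0 xmin [[0.646, 0.028, 1.151], [0.647, 0.013, 1.14], [0.648, 0.032, 1.005]] zmin [[0.716, 0.097, 0.37], [0.651, 0.07, 0.376]]
top0 0.25 xmin [[0.649, 0.32, 0.993], [0.65, 0.298, 0.999], [0.651, 0.314, 0.96]] zmin [[0.653, 0.267, 0.366], [0.737, 0.28, 0.368]]
scene0 -0.1 xmin [[0.618, -0.024, 0.482], [0.62, -0.022, 0.515], [0.648, -0.048, 0.799]] zmin [[0.862, -0.027, 0.369], [0.825, -0.081, 0.372]]
scene0 0 xmin [[0.646, 0.017, 0.538], [0.646, 0.034, 0.825], [0.648, 0.034, 0.717]] zmin [[0.825, 0.079, 0.369], [0.848, 0.028, 0.371]]
scene0 0.25 xmin [[0.647, 0.328, 0.928], [0.648, 0.326, 0.844], [0.65, 0.308, 0.57]] zmin [[0.653, 0.282, 0.371], [0.652, 0.345, 0.373]]
top2 -0.1 xmin [[0.619, -0.022, 0.482], [0.62, -0.024, 0.487], [0.648, -0.008, 0.887]] zmin [[0.674, -0.069, 0.363], [0.674, -0.056, 0.365]]
top2 0 xmin [[0.647, 0.014, 1.133], [0.647, 0.034, 1.167], [0.648, 0.055, 1.133]] zmin [[0.715, 0.099, 0.372], [0.651, 0.097, 0.375]]
top2 0.25 xmin [[0.65, 0.305, 1.0], [0.65, 0.337, 0.902], [0.651, 0.339, 0.92]] zmin [[0.815, 0.261, 0.366], [0.78, 0.259, 0.368]]
```

```bash
python3 - <<'E'
from h import *
rd=np.array([np.cos(1.075),np.sin(1.075)]);t=np.array([-rd[1],rd[0]]);c=np.array([.2395,.55])
for f in('scene0','top0'):
    P=cloud(load(f)).reshape(-1,3)
    q=P[:,:2]-c; r=q@rd; w=q@t
    for a in np.arange(.2,.85,.05):
        m=(abs(q).max(1)<.25)&(P[:,2]>a)&(P[:,2]<a+.05)
        if m.sum()>5: print(f,round(a-.405,2),'radial max',np.percentile(r[m],[50,99,100]).round(3),'lat',np.percentile(w[m],[1,99]).round(3))
# P of cap from scene
plan([.53,.307,.16],Rdes(0,0))
E
```

```text
scene0 -0.2 radial max [0.028 0.093 0.098] lat [-0.232  0.002]
scene0 -0.16 radial max [-0.048 -0.046 -0.046] lat [-0.009  0.003]
scene0 -0.11 radial max [0.045 0.094 0.096] lat [-0.029  0.04 ]
scene0 -0.06 radial max [0.009 0.083 0.09 ] lat [-0.017  0.035]
scene0 -0.01 radial max [0.027 0.043 0.044] lat [-0.028  0.04 ]
scene0 0.04 radial max [0.031 0.041 0.042] lat [-0.019  0.041]
scene0 0.09 radial max [0.036 0.043 0.044] lat [-0.024  0.04 ]
scene0 0.14 radial max [-0.095  0.05   0.051] lat [-0.05   0.065]
scene0 0.19 radial max [-0.037  0.048  0.051] lat [-0.063  0.065]
scene0 0.24 radial max [-0.229 -0.06   0.001] lat [-0.064  0.061]
top0 -0.2 radial max [0.013 0.089 0.095] lat [-0.231 -0.001]
top0 -0.16 radial max [0.049 0.061 0.061] lat [-0.018  0.002]
top0 -0.11 radial max [-0.043  0.094  0.098] lat [-0.045  0.014]
top0 -0.06 radial max [-0.035  0.035  0.077] lat [-0.041  0.006]
top0 -0.01 radial max [-0.017  0.028  0.033] lat [-0.046 -0.014]
top0 0.04 radial max [-0.007  0.022  0.025] lat [-0.044 -0.03 ]
top0 0.09 radial max [-0.036  0.007  0.022] lat [-0.067  0.045]
top0 0.14 radial max [-0.086  0.038  0.049] lat [-0.07   0.045]
top0 0.19 radial max [-0.106  0.019  0.045] lat [-0.069  0.059]
top0 0.24 radial max [-0.218 -0.101 -0.02 ] lat [-0.065  0.055]
shift [-0.1263  0.2778  0.1054] turn [-0.0134  0.3531 -0.0761] tcp [0.53  0.307 0.327]
```

carry_out([
  {"hand":65,"x":-0.126,"y":0.278,"z":0.105,"ax":-0.013,"ay":0.353,"az":-0.076},
  {"hand":65,"x":-0.126,"y":0.278,"z":0.105,"ax":-0.013,"ay":0.353,"az":-0.076},
  {"hand":65,"x":-0.126,"y":0.278,"z":0.105,"ax":-0.013,"ay":0.353,"az":-0.076},
  {"hand":65,"x":-0.126,"y":0.278,"z":0.105,"ax":-0.013,"ay":0.353,"az":-0.076},
  {"hand":65,"x":-0.126,"y":0.278,"z":0.105,"ax":-0.013,"ay":0.353,"az":-0.076},
  {"hand":65,"x":-0.126,"y":0.278,"z":0.105,"ax":-0.013,"ay":0.353,"az":-0.076},
  {"hand":65,"x":-0.126,"y":0.278,"z":0.105,"ax":-0.013,"ay":0.353,"az":-0.076},
  {"hand":65,"x":-0.126,"y":0.278,"z":0.105,"ax":-0.013,"ay":0.353,"az":-0.076},
])

```text
t: 7.38
tool_pos: [0.5287, 0.3065, 0.3228]
orientation: [-0.0, -3.134, 0.004]
force: [0.3, -0.1, 1.6]
opening: 0.0608
gripper_force: 0.0
```

```bash
python3 - <<'E'
from h import *
im,d,p=snap('wrist','w2'); z=load('w2'); P=cloud(z)
print(pix(z,[.541,.307,.04]), p['position'])
m=(abs(P[...,0]-.541)<.05)&(abs(P[...,1]-.307)<.05)&(P[...,2]>.033)&(P[...,2]<.047); q=P[m]
print(len(q),((q.max(0)+q.min(0))/2).round(4),np.ptp(q,axis=0).round(4),np.median(q[:,2]))
plan([.541,.307,.026],Rdes(0,0)); print(read_state()['q'].round(2))
E
```

```text
(np.float64(317.4754050645884), np.float64(260.19174063845696)) [0.45812946 0.30631983 0.30378265]
2560 [0.5381 0.3078 0.038 ] [0.0414 0.0416 0.0099] 0.040129258956158875
shift [-0.0129  0.0011  0.1308] turn [-0.0016 -0.0057 -0.0009] tcp [0.541 0.307 0.193]
[ 0.44  0.21  1.55  0.    1.39 -1.13]
```

View pics/w2.png

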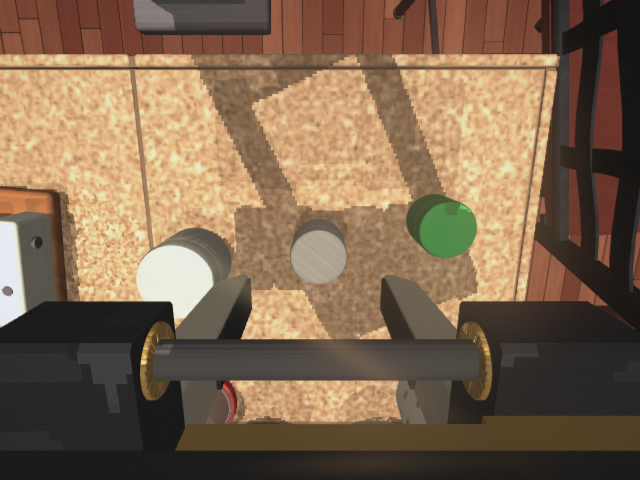

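The small grey cap's top is centred at (319,258), between the fingers, with the large cap at (175,275) and the green one at (445,228), both clear. I descend and grip.

carry_out([
  {"hand":65,"x":-0.0105,"y":0.001,"z":0.04,"ax":0,"ay":-0.005,"az":0},
  {"hand":65,"x":-0.0105,"y":0.001,"z":0.08,"ax":0,"ay":-0.005,"az":0},
  {"hand":65,"x":-0.0105,"y":0.001,"z":0.11,"ax":0,"ay":-0.005,"az":0},
  {"hand":65,"x":-0.0105,"y":0.001,"z":0.13,"ax":0,"ay":-0.005,"az":0},
  {"hand":65,"x":-0.0105,"y":0.001,"z":0.13,"ax":0,"ay":-0.005,"az":0},
  {"hand":30,"x":-0.0105,"y":0.001,"z":0.13,"ax":0,"ay":-0.005,"az":0},
  {"hand":30,"x":-0.0105,"y":0.001,"z":0.13,"ax":0,"ay":-0.005,"az":0},
  {"hand":30,"x":-0.0105,"y":0.001,"z":0.13,"ax":0,"ay":-0.005,"az":0},
], newtons=40)

```text
t: 8.43
tool_pos: [0.54, 0.3082, 0.1967]
orientation: [0.001, 3.138, 0.001]
force: [-1.0, -0.0, 5.2]
opening: 0.0414
gripper_force: 40.0
```

carry_out([
  {"hand":30,"x":0,"y":0,"z":0,"ax":0,"ay":0,"az":0},
  {"hand":30,"x":0,"y":0,"z":0,"ax":0,"ay":0,"az":0},
  {"hand":30,"x":0,"y":0,"z":0,"ax":0,"ay":0,"az":0},
])

```text
t: 8.8
tool_pos: [0.5401, 0.3082, 0.1967]
orientation: [0.001, 3.138, 0.001]
force: [-0.5, -0.7, 5.7]
opening: 0.0415
gripper_force: 40.0
```

carry_out([
  {"hand":30,"x":0,"y":0,"z":-0.05,"ax":0,"ay":0,"az":0},
  {"hand":30,"x":0,"y":0,"z":-0.11,"ax":0,"ay":0,"az":0},
  {"hand":30,"x":0.03,"y":0,"z":-0.17,"ax":0,"ay":0,"az":0},
  {"hand":30,"x":0.06,"y":0,"z":-0.22,"ax":0,"ay":0,"az":0},
  {"hand":30,"x":0.08,"y":-0.03,"z":-0.25,"ax":0,"ay":0,"az":0},
  {"hand":30,"x":0.08,"y":-0.09,"z":-0.26,"ax":0,"ay":0,"az":0},
  {"hand":30,"x":0.08,"y":-0.15,"z":-0.26,"ax":0,"ay":0,"az":0},
  {"hand":30,"x":0.08,"y":-0.2,"z":-0.26,"ax":0,"ay":0,"az":0},
])

```text
t: 9.8
tool_pos: [0.4584, 0.1062, 0.4556]
orientation: [0.001, 3.139, -0.001]
force: [0.7, 0.3, -0.8]
opening: 0.0415
gripper_force: 40.0
```

carry_out([
  {"hand":30,"x":0,"y":-0.05,"z":0,"ax":0,"ay":0,"az":0},
  {"hand":30,"x":0,"y":-0.087,"z":0,"ax":0,"ay":0,"az":0},
  {"hand":30,"x":0,"y":-0.087,"z":0,"ax":0,"ay":0,"az":0},
  {"hand":30,"x":0,"y":-0.087,"z":0,"ax":0,"ay":0,"az":0},
])

```text
t: 10.3
tool_pos: [0.4588, 0.0213, 0.4551]
orientation: [0.002, 3.14, 0.0]
force: [-0.5, 0.5, 0.3]
opening: 0.0414
gripper_force: 40.0
```

```bash
python3 - <<'E'
from h import *
s=read_state();print(s['tool_pos'],s['orientation'],s['q'].round(2),s['opening'])
im,d,p=snap('wrist','w3'); z=load('w3')
g=s['tool_pos']+.167*R.from_rotvec(s['orientation']).as_matrix()[:,2]
print('grasp pix',pix(z,g),'captop',pix(z,g+[0,0,.01]),'rim',pix(z,[.554,.021,.219]))
P=cloud(z); 
m=(abs(P[...,0]-.554)<.04)&(abs(P[...,1]-.021)<.04)&(P[...,2]>.203)&(P[...,2]<.235);q=P[m]
if len(q): print(len(q),((q.max(0)+q.min(0))/2).round(4),np.ptp(q,axis=0).round(4))
E
```

```text
[0.45881795 0.02130705 0.45512908] [1.85290092e-03 3.14030933e+00 1.20042051e-05] [-0.07 -0.27  1.78  0.    1.63 -1.63] 0.04138649247959508
grasp pix (np.float64(315.9851617072081), np.float64(312.32633951245714)) captop (np.float64(316.0040638838031), np.float64(323.47325294974326)) rim (np.float64(315.56249750102285), np.float64(398.5360389785241))
1181 [0.554 0.021 0.212] [0.0267 0.0332 0.018 ]
```

View pics/w3.png

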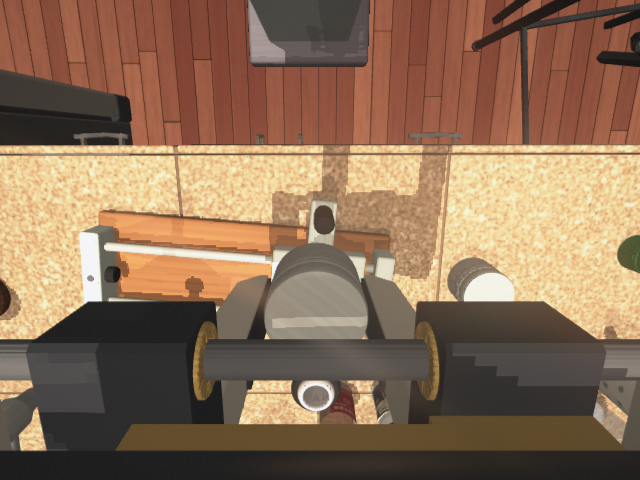

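The wrist view shows the rim at about (316,395) below the bar, and the cap held at (316,290) between the fingers. One enlarged crop to settle the rim.

```bash
python3 - <<'E'
from h import *
z=load('w3'); im=z['im']; print(z['fx'])
cv2.imwrite('pics/w3c.png',cv2.resize(im[300:425,265:365],(640,800) if 0 else (480,600),interpolation=cv2.INTER_CUBIC))
P=cloud(z)
for x in(.549,.5515,.554):
    b=[pix(z,[x+.011*np.cos(a),.021+.011*np.sin(a),.219]) for a in np.linspace(0,6.28,9)]
    c=np.array(b); print(x,'rim circ rows',c[:,1].min().round(1),c[:,1].max().round(1),'cols',c[:,0].min().round(1),c[:,0].max().round(1))
m=(abs(P[...,0]-.554)<.03)&(abs(P[...,1]-.021)<.03)&(P[...,2]>.215)&(P[...,2]<.225);v,u=np.nonzero(m);print(u.min(),u.max(),v.min(),v.max(),P[m].min(0),P[m].max(0))
E
```

```text
381.83279642463947
0.549 rim circ rows 377.3 406.3 cols 298.8 332.3
0.5515 rim circ rows 380.6 409.6 cols 298.8 332.3
0.554 rim circ rows 384.0 412.8 cols 298.9 332.3
294 337 381 410 [0.54064804 0.0066258  0.21500357] [0.56357294 0.03529684 0.22101101]
```

View pics/w3c.png

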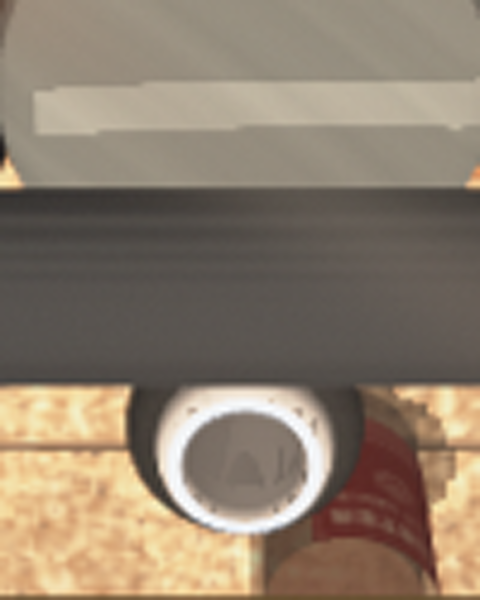

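carry_out([
  {"hand":30,"x":-0.05,"y":0,"z":0,"ax":0,"ay":0,"az":0},
  {"hand":30,"x":-0.08,"y":0,"z":0,"ax":0,"ay":0,"az":0},
  {"hand":30,"x":-0.094,"y":0,"z":0.01,"ax":0,"ay":0,"az":0},
  {"hand":30,"x":-0.094,"y":0,"z":0.025,"ax":0,"ay":0,"az":0},
  {"hand":30,"x":-0.094,"y":0,"z":0.034,"ax":0,"ay":0,"az":0},
  {"hand":30,"x":-0.094,"y":0,"z":0.034,"ax":0,"ay":0,"az":0},
  {"hand":30,"x":-0.094,"y":0,"z":0.034,"ax":0,"ay":0,"az":0},
], newtons=45)

```text
t: 11.22
tool_pos: [0.5526, 0.021, 0.4217]
orientation: [0.001, 3.14, -0.001]
force: [-0.2, -0.3, -0.9]
opening: 0.041
gripper_force: 45.0
```

carry_out([
  {"hand":30,"x":0,"y":0,"z":0.004,"ax":0,"ay":0,"az":0},
  {"hand":30,"x":0,"y":0,"z":0.007,"ax":0,"ay":0,"az":0},
  {"hand":30,"x":0,"y":0,"z":0.0095,"ax":0,"ay":0,"az":0},
  {"hand":30,"x":0,"y":0,"z":0.0105,"ax":0,"ay":0,"az":0},
  {"hand":30,"x":0,"y":0,"z":0.0105,"ax":0,"ay":0,"az":0},
])

```text
t: 11.85
tool_pos: [0.5529, 0.0209, 0.4104]
orientation: [0.001, 3.141, -0.001]
force: [-0.3, 0.7, 0.6]
opening: 0.0414
gripper_force: 45.0
```

The cap is over the neck without side force. Now I press in small steps.

carry_out([
  {"hand":30,"x":0,"y":0,"z":0.002,"ax":0,"ay":0,"az":0},
  {"hand":30,"x":0,"y":0,"z":0.0035,"ax":0,"ay":0,"az":0},
  {"hand":30,"x":0,"y":0,"z":0.0045,"ax":0,"ay":0,"az":0},
  {"hand":30,"x":0,"y":0,"z":0.0045,"ax":0,"ay":0,"az":0},
])

```text
t: 12.35
tool_pos: [0.5534, 0.021, 0.4079]
orientation: [0.001, 3.137, -0.001]
force: [0.7, 1.1, 7.5]
opening: 0.0419
gripper_force: 45.0
```

carry_out([
  {"hand":30,"x":0,"y":0,"z":0.001,"ax":0,"ay":0,"az":0},
  {"hand":30,"x":0,"y":0,"z":0.002,"ax":0,"ay":0,"az":0},
  {"hand":30,"x":0,"y":0,"z":0.002,"ax":0,"ay":0,"az":0},
])

```text
t: 12.72
tool_pos: [0.5535, 0.021, 0.4065]
orientation: [0.001, 3.136, -0.001]
force: [0.1, 0.7, 10.1]
opening: 0.0411
gripper_force: 45.0
```

carry_out([
  {"hand":30,"x":0,"y":0,"z":0.001,"ax":0,"ay":0,"az":0},
  {"hand":30,"x":0,"y":0,"z":0.002,"ax":0,"ay":0,"az":0},
  {"hand":30,"x":0,"y":0,"z":0.002,"ax":0,"ay":0,"az":0},
])

```text
t: 13.1
tool_pos: [0.5531, 0.021, 0.402]
orientation: [0.001, 3.14, -0.0]
force: [3.0, 0.7, -6.2]
opening: 0.0414
gripper_force: 45.0
```

carry_out([
  {"hand":30,"x":0,"y":0,"z":0.001,"ax":0,"ay":0,"az":0},
  {"hand":30,"x":0,"y":0,"z":0.002,"ax":0,"ay":0,"az":0},
  {"hand":30,"x":0,"y":0,"z":0.002,"ax":0,"ay":0,"az":0},
])

```text
t: 13.48
tool_pos: [0.5527, 0.0209, 0.3994]
orientation: [-0.001, -3.141, 0.001]
force: [2.3, 0.7, -4.8]
opening: 0.0415
gripper_force: 45.0
```

The force dropped and reversed, so it clicked. I press on until it is home and then firmly.

carry_out([
  {"hand":30,"x":0,"y":0,"z":0.001,"ax":0,"ay":0,"az":0},
  {"hand":30,"x":0,"y":0,"z":0.002,"ax":0,"ay":0,"az":0},
  {"hand":30,"x":0,"y":0,"z":0.003,"ax":0,"ay":0,"az":0},
  {"hand":30,"x":0,"y":0,"z":0.003,"ax":0,"ay":0,"az":0},
], newtons=55)

```text
t: 13.98
tool_pos: [0.5527, 0.0209, 0.3991]
orientation: [0.001, 3.14, -0.001]
force: [-5.7, 0.4, 10.0]
opening: 0.0416
gripper_force: 55.0
```

carry_out([
  {"hand":30,"x":0,"y":0,"z":0.001,"ax":0,"ay":0,"az":0},
  {"hand":30,"x":0,"y":0,"z":0.002,"ax":0,"ay":0,"az":0},
  {"hand":30,"x":0,"y":0,"z":0.002,"ax":0,"ay":0,"az":0},
  {"hand":30,"x":0,"y":0,"z":0.002,"ax":0,"ay":0,"az":0},
])

```text
t: 14.48
tool_pos: [0.5526, 0.021, 0.399]
orientation: [0.001, 3.138, -0.001]
force: [-12.7, 1.3, 22.4]
opening: 0.0408
gripper_force: 55.0
```

It is home: z has stopped at 0.399 with 22 N down. I take off the side force, hold, and check that it stays steady.

carry_out([
  {"hand":30,"x":0.001,"y":0,"z":0,"ax":0,"ay":0,"az":0},
  {"hand":30,"x":0.0015,"y":0,"z":0.0003,"ax":0,"ay":0,"az":0},
  {"hand":30,"x":0.0015,"y":0,"z":0.0003,"ax":0,"ay":0,"az":0},
  {"hand":30,"x":0.0015,"y":0,"z":0.0003,"ax":0,"ay":0,"az":0},
])

```text
t: 14.98
tool_pos: [0.5519, 0.0209, 0.399]
orientation: [0.001, 3.135, -0.001]
force: [-3.5, 0.8, 18.6]
opening: 0.0414
gripper_force: 55.0
```

```bash
python3 - <<'E'
from h import *
s=read_state();print(s['tool_pos'],s['force'],s['gripper_force'])
im,d,p=snap('scene','s3')
a=cv2.resize(im[150:330,220:460],(800,600),interpolation=cv2.INTER_CUBIC);cv2.imwrite('pics/s3c.png',a)
E
```

```text
[0.55193079 0.02091871 0.39902249] [-3.50795156  0.82325684 18.57713279] 55.00668080407195
```

View pics/s3c.png

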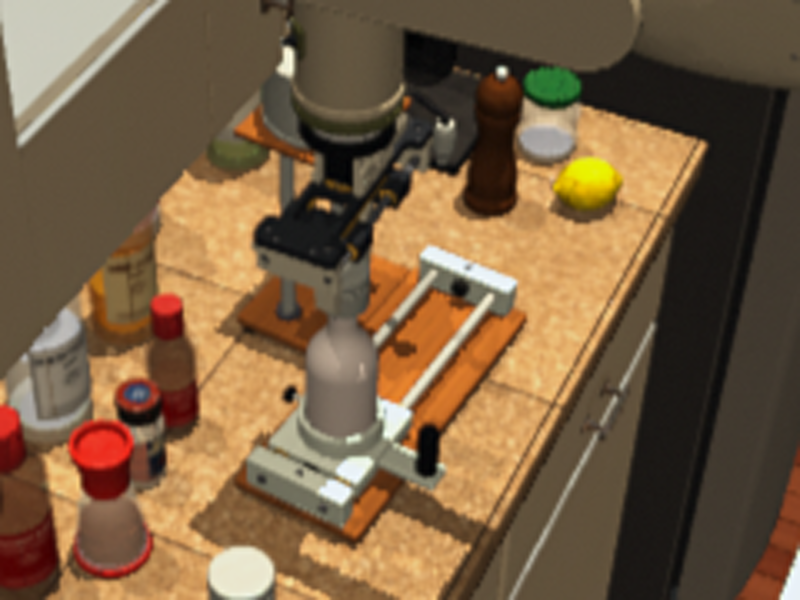

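The picture shows the cradle against the free-end block at (310,480), the cap seated on the bottle's neck at (340,310), and the other things undisturbed. I hand it in.

```bash
python3 -c "
from plant import robot
print(robot.close_job())"
```

```text
the job is handed in; nothing more can be done
None
```

The job is handed in: the cradle is against its stop, and the cap clicked on and sits fully home, still gripped at 55 N and pressed down with about 19 N, at about 15 s of the 58 s allowed.

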